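# Clamp the chipboard offcut in the quick-clamp fixture

### The arm

A 6-joint arm with a two-finger parallel gripper is mounted at the origin on a cart in front of the work surface, level with it; the furniture and walls round the work are solid. World frame = base frame: x ahead of the robot, y to its left, z up, the work surface at z = 0. Lengths are in m, angles in degrees, forces in N, time in s.
With the tool pointing down it reaches from about 0.4 to 0.825 m from the base axis. Payload 7 kg.
Tool frame: the origin (TCP) lies on the front face of the gripper's body, between the roots of the fingers; the fingertips stand 66 mm ahead of it and the grasp point (between the pads) lies 47 mm ahead of it; z points along the fingers, y is the line along which they close (so a half turn about z gives the same grasp; the last joint's range is limited). The gripper opens to 88 mm and grips with 3 to 60 N. Pads are 19 mm wide; open, the fingers measure 130 mm over their backs; the gripper's body (78 mm by 193 mm) begins 47 mm behind the grasp point.
Start: joints at [89.674, 20.546, 0.682, 0, -70.136, -16.507], TCP at [0.195, 0.646, 0.292] pointing down, gripper open.
Joint ranges: [-176.03, 176.03], [-82.01, 121.73], [-58.28, 71.71], [-173.87, 95.51], [-174.79, -0.11], [-173.66, 173.66]. Speed limits (degrees/s): [136.94, 136.94, 172.46, 180, 180, 180].

### API

Orientations are given as [roll, pitch, yaw] about the fixed x, y, z axes, in that order (R = Rz(yaw) Ry(pitch) Rx(roll)).
In Python, from plant import ctrl gives the robot as it stands.
- The arm moves only by the tool send_rows, never from a script. Its argument "deltas" is a list of rows, each a list of 2 entries, a list of its own where there are three numbers: the shift along the tool's x, y, z each as a share of 800 mm, from -1 to 1, then the turn about the tool's z as a share of 90 degrees, from -1 to 1. A call has exactly 5 rows; each row is the pose to reach, as a shift and turn from the pose commanded when the call began, along the tool's axes at that moment; what a row does not reach only later rows make up. A row lasts 1/12 s, in which the tool goes at most 41.7 mm and 7.16 degrees, less where a joint would pass 70% of its speed; a pose out of reach is approached as far as the arm can. A call with a number of a shift or a turn outside -1 to 1 is refused whole. A call with a gripper value outside its range is refused whole. "gripper" is the opening, from 0 (shut) to 1 (fully open), set as the call begins (left out, the last holds). The fingers move at their own pace and stop on an object; the grip force is fixed at half the most. Time passes only in rows, so rows that repeat a pose let the fingers close, or fill a call up. It gives the time, the measured TCP pose, the force, the opening and the grip force at its end, in the units of the state.
- ctrl.get_obs(): the state, without advancing time (a new reading comes with each control period).
- ctrl.snapshot(name): name is "scene" or "side" or "wrist"; returns a dict with "color" (420x560x3 uint8, red, green, blue), "vertical_fov" (degrees; the focal length in pixels is half the picture's height over the tangent of half this angle, whatever the lens; pixels are square), "cx", "cy" (the principal point, pixels), "rvec" (rotation vector, rad) and "tvec" (3), from world to camera coordinates, as OpenCV has them. Camera axes: x right, y down, z forward; pixel columns grow to the right and rows downward; lengths in m; the calibration is good to about 2 mm. A picture is of the moment at which its call begins. There is no depth.
- ctrl.close_job(): hands the job in; it is judged then, once.
Trained networks look in a picture, given as the dict that the camera call returned (one of the last four; its "shot" number tells which), for a name from the list of things; names that differ only in an ending like _2 or _b are one class to them, and where a whole thing is asked for, a point or a joint stands for the part that bears it (a point fixed in the world has none). Each returns a list of dicts, best first, with "conf" (0 to 1); they miss things now and then, are a little off and sometimes report something else, mostly with a low value. They report only what shows in the picture. A call takes as long as a camera call. They do not tell look-alikes from the thing itself.
- ctrl.boxes_of(picture, thing): "xy" ([column, row] as shares, 0 to 1, of the picture: columns of its width, rows of its height, amid what is visible of it).
- ctrl.cut_out(picture, thing): "pixels" (420x560 bool, what is visible of it) and "xy" ([column, row] as shares, 0 to 1, of the picture: columns of its width, rows of its height, amid what is visible of it).
The state is a dict: "clock": time; "joint_pos": joint angles; "qvel": joint speeds; "tau": joint torques, N m; "tool_pos": TCP position; "orientation": TCP orientation; "force": force on the tool from outside, world axes, zero at the start; "moment": the same for the moment, N m; "opening": finger opening in m; "gripper_force": force on a finger pad.
Only numpy, scipy, OpenCV 4.12 (cv2) and the standard library are available. Lean on these libraries where they do the work, as an engineer would, in place of code of your own. Each camera call takes 0.05 s, during which the arm holds its last target. There are 200 camera calls.

### The job

First push the chipboard offcut along the blue clamp fixture until it is right up against the end stop. Then swing the steel strap over with a finger until it lies flat across the offcut, and after that push the orange cam lever over and all the way down onto the strap's end. Only push with the fingers: do not lift the offcut, and leave the other things on the desk where they are.

Things in the scene. Friction and masses are not known exactly. Their poses are not given: they have to be found in the camera images.
- fixture: Blue clamp fixture, fixed, level, plate 190 (x) x 250 (y) mm, upper face 12 mm over the desk. Origin: on the desk; plate spans x -90..100, y -125..125 mm. Axes: x along the rails to the end stop (roughly away from the robot), y left to the strap's hinge, z up. Two rails along x, inner faces y +/-40.5, tops z 25 mm; stop face x 85, top z 36 mm; near end open.
- strap_hinge (a point): Middle of the strap's hinge line, at fixture x 30, y 85, z 55 mm; the line runs along fixture x. A steel bearing block 52 (x) x 24 (y) mm stands there, up to 65 mm high.
- lever_hinge (a point): Middle of the lever's hinge line, at fixture x 30, y -75, z 70 mm; the line runs along fixture x. A steel bearing block 52 (x) x 24 (y) mm stands there, up to 79 mm high.
- block: Chipboard offcut, speckled tan top, dark red-brown lower sides, 110 (own x) x 75 (own y) x 34 mm high, about 0.25 kg, loose, lying on the plate between the rails, its x along theirs. Origin: centre of its underside. It starts 15 to 35 mm short of the stop; against the stop its origin is at fixture x 30 mm. Push its near end face.
- strap (a joint): Angle of the flat steel strap, 28 mm wide (fixture x), 10 mm thick. 0 = straight up; negative = leaning back to fixture +y (starts so); positive = swung over to -y; 1.571 (stop) = level, rubber pad on the offcut, upper face 60 mm over the desk. Stiff hinge (0.13 N m): stays wherever it is left, so it must be pushed all the way down.
- strap_tip (a point): Middle of the strap's free end, 151 mm from its hinge line. Frame turns with the strap: z along the strap from the hinge to the free end.
- lever (a joint): Angle of the cam lever; orange grip 20 mm wide (fixture x), 11 mm thick, 48 mm long, eccentric cam at its foot. 0 = straight up; negative = leaning out to fixture -y (starts so); positive = pushed over to +y; 1.571 (stop) = level over the strap's end, grip's upper face 75 mm over the desk. Stiff (0.16 N m, some 3 N at the grip): stays wherever it is left.
- lever_tip (a point): Middle of the orange lever's free end, 82 mm from its hinge line. Frame turns with the lever: z along the lever from the hinge to the free end.
- solder_spool: Grey spool of solder, 50 mm across, 38 mm high, standing. A bystander: not part of the work. Origin: centre of its underside.
- flux_tin: Round tin with orange-red lid, 51 mm across, 18 mm high. A bystander: not part of the work. Origin: centre of its underside.
- screwdriver_red: Screwdriver with red handle, 196 mm long, 28 mm thick, lying. A bystander: not part of the work. Origin: centre of its underside.
- tape_1: Roll of blue tape, 52 mm across, 19 mm high, lying flat. A bystander: not part of the work. Origin: centre of its underside.
- desolder_pump: Blue desoldering pump, 176 mm long, 22 mm high, lying. A bystander: not part of the work. Origin: centre of its underside.
- heat_sink: Finned aluminium heat sink, 35 x 50 x 26 mm. A bystander: not part of the work. Origin: centre of its underside.
Things that resemble listed ones, but are neither listed nor needed, are in the scene too. What is meant by the block is not yellow, and is the larger of those in its own colour.

How it is judged:
By the outcome, as a careful person would: the job done as asked, in the order asked, and still so for the second after the job is handed in, with the robot touching nothing.
It also fails if it takes over 51 s, if anything falls off the work surface, if the arm or the gripper's body presses on something with over 40 N, if the wrist force passes 120 N, or if a joint passes its speed limit or range.

## Working session

There is one attempt and no reset: what is moved stays moved. The work goes in short steps, Python scripts to look and compute and a tool call to move; the robot and the scene stay as the last step left them, time stands still between calls to the robot, and variables do not carry over. Pictures are saved under pics/ and viewed, at most 10 in all, crops included, and the job is handed in when it is done.

Besides the shell and the picture viewer there is one more tool, called after ">>>" in YAML: its name, and indented under it one key for each argument. send_rows: Moves the arm, as the interface text tells. Shift numbers are shares of 800 mm and turn numbers shares of 90 degrees, none past 1 either way. Its arguments: {"type":"object","properties":{"deltas":{"type":"array","items":{"type":"array"}},"gripper":{"type":"number"}},"required":["deltas"]}

```bash
mkdir -p pics; ls; python3 - <<'E'
from plant import ctrl
import cv2,pickle
o=ctrl.get_obs();print(o)
P={}
for n in("scene","side"):
    s=ctrl.snapshot(n);P[n]=s
    print(n,s['vertical_fov'],s['cx'],s['cy'],s['rvec'],s['tvec'])
    cv2.imwrite(f"pics/{n}0.png",s['color'][:,:,::-1])
    for t in("fixture","block","strap","lever","strap_tip","lever_tip"):
        try:print(t,[(round(float(d['conf']),2),[round(float(d['xy'][0])*560),round(float(d['xy'][1])*420)]) for d in ctrl.boxes_of(s,t)])
        except Exception as e:print(t,e)
pickle.dump(P,open('p0.pkl','wb'))
E
```

```text
pics
{'clock': 0.0, 'joint_pos': array([ 8.96729540e+01,  2.05902697e+01,  6.34338565e-01, -2.15586545e-02,
       -7.01349052e+01, -1.65060697e+01]), 'qvel': array([-0.04381734,  0.0885907 ,  0.02664521,  0.05175241, -0.01149911,
       -0.01026656]), 'tau': array([ 6.80249996e-04, -5.82713342e+01,  2.93061697e+01,  6.99723691e+00,
        7.02699821e-03, -1.52410912e-04]), 'tool_pos': array([0.19537832, 0.64571096, 0.29123551]), 'orientation': array([ 1.79907148e+02, -6.37943549e-03, -1.68404524e+01]), 'force': array([0.22699033, 0.57345023, 0.07188343]), 'moment': array([ 0.01078803, -0.04248618,  0.02308984]), 'gripper_force': 0.0, 'opening': 0.08794680656198677}
scene 56.03529002353494 276.275841173062 205.06953744895765 [ 1.50610161 -2.12301606  0.8284167 ] [0.14164792 0.44436522 0.97356252]
fixture []
block [(0.86, [145, 303])]
strap []
lever []
strap_tip []
lever_tip []
side 54.258230502373266 280.0998114285527 213.2119977233429 [ 1.97155264 -1.07054102  0.57594388] [-0.26559514  0.34306892  0.87966727]
fixture [(0.72, [239, 232])]
block [(0.76, [299, 258]), (0.58, [238, 222]), (0.55, [160, 214])]
strap [(0.83, [223, 181])]
lever [(0.55, [262, 211]), (0.35, [243, 236])]
strap_tip [(0.67, [220, 181])]
lever_tip [(0.52, [222, 184]), (0.47, [261, 215])]
```

View pics/scene0.png

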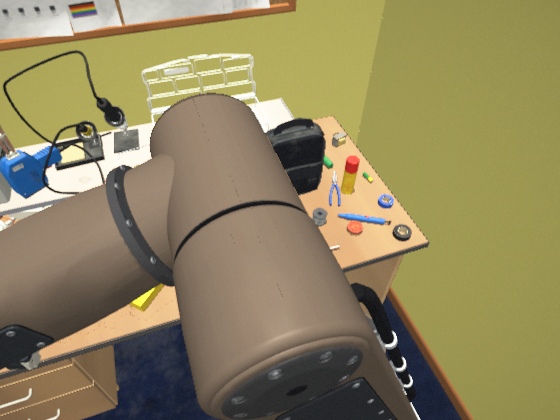

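View pics/side0.png

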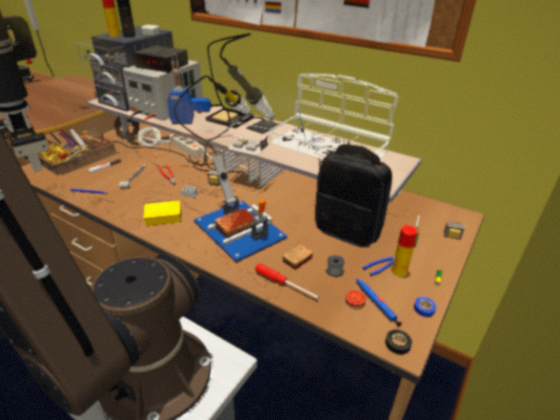

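The scene camera is blocked by the arm. The side view shows the blue fixture at about (240,230), the strap up at (225,180), the orange lever at (262,208) and the block in the fixture at (238,222).

```bash
cat > h.py <<'E'
import numpy as np,cv2
def K(s):
    f=s['color'].shape[0]/2/np.tan(np.radians(s['vertical_fov']/2));return np.array([[f,0,s['cx']],[0,f,s['cy']],[0,0,1.]])
def proj(s,X):return cv2.projectPoints(np.asarray(X,float).reshape(-1,1,3),np.asarray(s['rvec'],float),np.asarray(s['tvec'],float),K(s),None)[0].reshape(-1,2)
def unproj(s,uv,z):
    R=cv2.Rodrigues(np.asarray(s['rvec'],float))[0];t=np.asarray(s['tvec'],float).ravel()
    d=R.T@np.linalg.inv(K(s))@np.array([*uv,1.]);c=-R.T@t
    return c+d*(z-c[2])/d[2]
def blue(s):
    h=cv2.cvtColor(s['color'],cv2.COLOR_RGB2HSV);return cv2.inRange(h,(100,120,60),(125,255,255))
def fx(p,X):
    x,y,a=p;X=np.asarray(X,float);c,s=np.cos(a),np.sin(a)
    return np.stack([x+c*X[...,0]-s*X[...,1],y+s*X[...,0]+c*X[...,1],X[...,2]],-1)
E
python3 - <<'E'
import pickle,cv2,numpy as np
from h import *
s=pickle.load(open('p0.pkl','rb'))['side']
for uv in[(239,232),(240,229),(162,212),(298,257),(284,282),(335,265)]:print(uv,unproj(s,uv,.012).round(3))
m=blue(s);n,l,st,c=cv2.connectedComponentsWithStats(m)
for i in range(1,n):
    if st[i,4]>150:print(st[i],c[i])
cv2.imwrite('pics/side0c.png',cv2.resize(s['color'][140:270,170:320,::-1],None,fx=5,fy=4.6,interpolation=cv2.INTER_CUBIC))
E
```

```text
(239, 232) [0.481 0.143 0.012]
(240, 229) [0.495 0.149 0.012]
(162, 212) [0.426 0.418 0.012]
(298, 257) [ 0.481 -0.069  0.012]
(284, 282) [ 0.373 -0.089  0.012]
(335, 265) [ 0.509 -0.173  0.012]
[171  89  39  22 416] [192.43028846 100.75      ]
[ 195  208   91   53 1315] [239.41520913 237.61292776]
[357 280  39  40 288] [376.85763889 300.45486111]
[415 298  20  18 159] [423.67924528 308.59748428]
```

View pics/side0c.png

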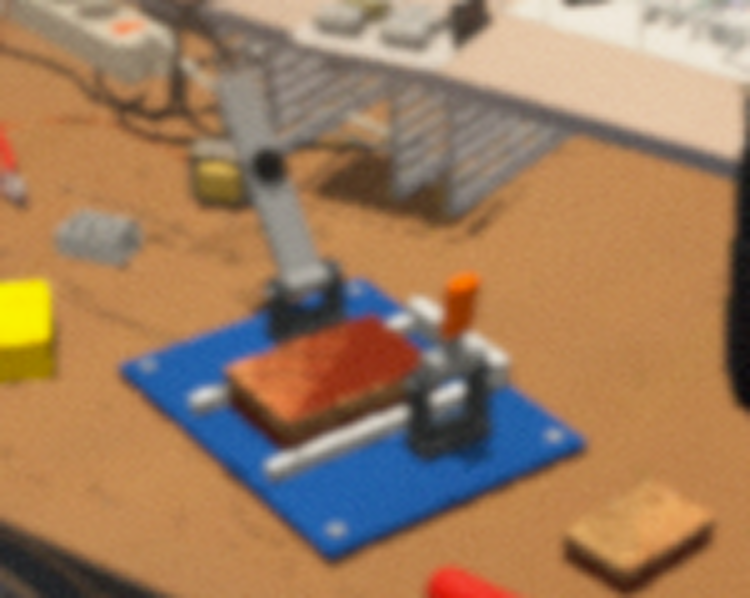

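The crop shows the plate corners at (125,370), (330,558), (583,440), (360,283), and the block's near top corners at about (230,370) and (290,425). I'll fit the pose.

```bash
python3 - <<'E'
import pickle,cv2,numpy as np
from h import *
from scipy.optimize import least_squares
s=pickle.load(open('p0.pkl','rb'))['side']
px=lambda c:np.array([170+(c[0]+.5)/5-.5,140+(c[1]+.5)/4.6-.5])
obs=np.array([px(c) for c in[(123,370),(330,556),(583,440),(360,283)]])
M=np.array([[-.09,.125,.012],[-.09,-.125,.012],[.1,-.125,.012],[.1,.125,.012]])
r=least_squares(lambda p:(proj(s,fx(p,M))-obs).ravel(),[.49,.15,0])
p=r.x;print(p,np.degrees(p[2]),r.fun.round(1))
inv=lambda X:(lambda d:np.array([np.cos(p[2])*d[0]+np.sin(p[2])*d[1],-np.sin(p[2])*d[0]+np.cos(p[2])*d[1],X[2]]))(X-[p[0],p[1],0])
for c in[(228,370),(290,412)]:print('block',inv(unproj(s,px(c),.046)).round(4))
# strap: angle search at tip; lever
for nm,c,y0,z0,L in[('strap',(235,75),.085,.055,.151),('lever',(463,278),-.075,.07,.082)]:
    best=min((np.linalg.norm(proj(s,fx(p,[[.03,y0-L*np.sin(a),z0+L*np.cos(a)]] if nm=='strap' else [[.03,y0+L*np.sin(a),z0+L*np.cos(a)]]))-px(c)),np.degrees(a)) for a in np.linspace(-1.6,1.6,400));print(nm,best)
np.save('fix.npy',p)
for q in[[-.08,0,.03],[.03,.085,.055],[.03,-.075,.07],[.085,0,.03]]:print(q,fx(p,q).round(4))
E
```

```text
[ 0.49463061  0.15852767 -0.3341202 ] -19.143677586144896 [-1.5 -0.6 -0.1  0.4  1.4  0.5  0.3 -1.1]
block [-0.0562  0.037   0.046 ]
block [-0.0507 -0.0252  0.046 ]
strap (np.float64(0.3988807991773448), np.float64(-25.962598837005732))
lever (np.float64(0.4866972709151828), np.float64(-10.339088032435921))
[-0.08, 0, 0.03] [0.4191 0.1848 0.03  ]
[0.03, 0.085, 0.055] [0.5508 0.229  0.055 ]
[0.03, -0.075, 0.07] [0.4984 0.0778 0.07  ]
[0.085, 0, 0.03] [0.5749 0.1307 0.03  ]
```

```bash
cat >> h.py <<'E'
def go(f,yaw_off=0,dyaw=True):
    """TCP target in fixture coords (m), tool yaw = fixture yaw + yaw_off deg; prints shares."""
    from plant import ctrl
    from scipy.spatial.transform import Rotation as Ro
    p=np.load('fix.npy');o=ctrl.get_obs()
    R=Ro.from_euler('xyz',o['orientation'],degrees=True).as_matrix()
    d=fx(p,f)-o['tool_pos'];t=-(np.degrees(p[2])+yaw_off-o['orientation'][2]);t=(t+180)%360-180
    a=np.asarray(o['tool_pos'])-[p[0],p[1],0];c,s=np.cos(p[2]),np.sin(p[2])
    print('now fix',np.round([c*a[0]+s*a[1],-s*a[0]+c*a[1],a[2]],4),'F',o['force'].round(1),'t',o['clock'],'J6',o['joint_pos'][5].round(1),'yaw',o['orientation'].round(1))
    print('shares',(R.T@d/.8).round(4),'turn',round(t/90,4))
E
python3 - <<'E'
from h import *;import pickle
s=pickle.load(open('p0.pkl','rb'))['side']
print(unproj(s,(260,187),0),unproj(s,(250,180),0), fx(np.load('fix.npy'),[[.126,.175,.2],[.1,.2,.2],[.03,.24,.2]]))
go([-.11,0,.292])
E
```

```text
[0.751787   0.25238645 0.        ] [0.77228539 0.31271517 0.        ] [[0.67105188 0.28252982 0.2       ]
 [0.65468816 0.31467369 0.2       ]
 [0.60167674 0.37541733 0.2       ]]
now fix [-0.4425  0.3624  0.2922] F [ 0.3  0.9 -1. ] t 0.7 J6 -16.5 yaw [180.    0.  -16.8]
shares [3.970e-01 4.695e-01 2.000e-04] turn 0.0257
```

>>> send_rows:
  deltas:
    - [[0.397, 0.47, 0], 0.0257]
    - [[0.397, 0.47, 0], 0.0257]
    - [[0.397, 0.47, 0], 0.0257]
    - [[0.397, 0.47, 0], 0.0257]
    - [[0.397, 0.47, 0], 0.0257]
  gripper: 0

```text
clock: 1.12
tool_pos: [0.2785, 0.4529, 0.2922]
orientation: [-180.0, -0.0, -19.1]
force: [1.2, 0.2, 1.1]
opening: 0.0598
gripper_force: 0.0
```

```bash
python3 -c "
from h import *
go([-.11,0,.292])"
```

```text
now fix [-0.3007  0.2072  0.2922] F [1.2 0.2 1.1] t 1.1167 J6 -8.7 yaw [-180.    -0.   -19.1]
shares [2.383e-01 2.591e-01 2.000e-04] turn 0.0002
```

>>> send_rows:
  deltas:
    - [[0.238, 0.259, 0], 0]
    - [[0.238, 0.259, 0], 0]
    - [[0.238, 0.259, 0], 0]
    - [[0.238, 0.259, 0], 0]
    - [[0.238, 0.259, 0], 0]

```text
clock: 1.53
tool_pos: [0.3612, 0.2617, 0.2926]
orientation: [-179.9, -0.0, -19.1]
force: [1.6, 0.7, -0.1]
opening: 0.0261
gripper_force: 0.0
```

>>> send_rows:
  deltas:
    - [[0.064, 0.069, 0], 0]
    - [[0.064, 0.069, 0], 0]
    - [[0.064, 0.069, 0], 0]
    - [[0.064, 0.069, 0], 0]
    - [[0.064, 0.069, 0], 0]

```text
clock: 1.95
tool_pos: [0.3913, 0.1947, 0.2924]
orientation: [-180.0, -0.0, -19.2]
force: [0.3, -0.0, -0.0]
opening: 0.0005
gripper_force: 0.0
```

```bash
python3 - <<'E'
from h import *
from plant import ctrl
import pickle
P={}
for n in('wrist','side','scene'):
    P[n]=ctrl.snapshot(n)
pickle.dump(P,open('p1.pkl','wb'))
im=np.hstack([P['wrist']['color'],P['scene']['color']])[:,:,::-1]
cv2.imwrite('pics/w1.png',cv2.resize(im,(800,300),interpolation=cv2.INTER_AREA))
cv2.imwrite('pics/wrist1.png',P['wrist']['color'][:,:,::-1])
go([-.085,0,.292])
E
```

```text
now fix [-0.1101  0.001   0.2922] F [-0.1 -0.  -0.5] t 2.1 J6 18.3 yaw [-180.    -0.   -19.1]
shares [0.0314 0.0013 0.0002] turn 0.0009
```

View pics/wrist1.png

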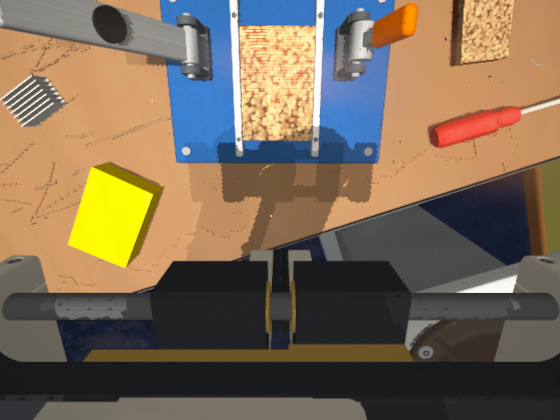

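The wrist view shows the fixture square on: near plate corners (176,162) and (381,163), rails at columns 238 and 317, the block's near edge at row 140, the strap at upper left and the lever at upper right.

```bash
python3 - <<'E'
import pickle
from h import *
from scipy.optimize import least_squares
w=pickle.load(open('p1.pkl','rb'))['wrist'];s=pickle.load(open('p0.pkl','rb'))['side']
px=lambda c:np.array([170+(c[0]+.5)/5-.5,140+(c[1]+.5)/4.6-.5])
obs=np.array([px(c) for c in[(123,370),(330,556),(583,440),(360,283)]])
M=np.array([[-.09,.125,.012],[-.09,-.125,.012],[.1,-.125,.012],[.1,.125,.012]])
ow=np.array([(176.5,162),(381,163)])
p0=np.load('fix.npy');print(proj(w,fx(p0,M[:2])))
r=least_squares(lambda p:np.r_[(proj(s,fx(p,M))-obs).ravel(),2*(proj(w,fx(p,M[:2]))-ow).ravel()],p0)
p=r.x;print(p0,p,np.degrees(p[2]),r.fun.round(1));np.save('fix.npy',p)
def inv(X):
    d=X-[p[0],p[1],0];c,s_=np.cos(p[2]),np.sin(p[2]);return np.array([c*d[0]+s_*d[1],-s_*d[0]+c*d[1],X[2]]).round(4)
for c in[(241,140),(312,140)]:print(inv(unproj(w,c,.046)))
print('stop/lever/strap proj',proj(w,fx(p,[[.03,.085,.055],[.03,-.075,.07],[-.052,0,.046],[.03,.085+.151*np.sin(.453),.055+.151*np.cos(.453)],[.03,-.075-.082*np.sin(.18),.07+.082*np.cos(.18)]])).round())
for nm,c,y0,z0,L,sg in[('lever',(413,22),-.075,.07,.082,1)]:
    print(nm,min((np.linalg.norm(proj(w,fx(p,[[.03,y0+L*np.sin(a),z0+L*np.cos(a)]]))-c),np.degrees(a)) for a in np.linspace(-1.6,1.6,400)))
go([-.085,0,.12])
E
```

```text
[[178.96523627 165.99214812]
 [382.39294498 165.94803509]]
[ 0.49463061  0.15852767 -0.3341202 ] [ 0.49909259  0.1589666  -0.33891546] -19.418425528798416 [-0.6 -1.4  0.5 -0.5  1.9 -0.2  1.1 -1.7  0.4  0.4 -0.4  0.2]
[-0.0602  0.041   0.046 ]
[-0.0598 -0.0363  0.046 ]
stop/lever/strap proj [[191.  45.]
 [360.  43.]
 [279. 132.]
 [ -0.  -7.]
 [412.  17.]]
lever (np.float64(5.106835523006155), np.float64(-10.798603056099731))
now fix [-0.1142 -0.0014  0.2922] F [-0.1 -0.  -0.5] t 2.1 J6 18.3 yaw [-180.    -0.   -19.1]
shares [ 0.0365 -0.0015  0.2152] turn 0.0039
```

>>> send_rows:
  deltas:
    - [[0.03, -0.0015, 0.05], 0.004]
    - [[0.03, -0.0015, 0.1], 0.004]
    - [[0.03, -0.0015, 0.15], 0.004]
    - [[0.03, -0.0015, 0.2], 0.004]
    - [[0.03, -0.0015, 0.235], 0.004]

```text
clock: 2.52
tool_pos: [0.4129, 0.1878, 0.1011]
orientation: [179.9, 0.1, -19.4]
force: [0.1, -0.1, -0.4]
opening: 0.0004
gripper_force: 0.0
```

```bash
python3 -c "
from h import *
go([-.038,0,.088])"
```

```text
now fix [-0.0909 -0.0014  0.1011] F [ 0.1 -0.1 -0.4] t 2.5167 J6 21.1 yaw [ 1.799e+02  1.000e-01 -1.940e+01]
shares [ 0.0662 -0.0019  0.0162] turn -0.0002
```

>>> send_rows:
  deltas:
    - [[0.01, -0.0018, 0.016], 0]
    - [[0.022, -0.0018, 0.016], 0]
    - [[0.034, -0.0018, 0.016], 0]
    - [[0.046, -0.0018, 0.016], 0]
    - [[0.058, -0.0018, 0.016], 0]

```text
clock: 2.93
tool_pos: [0.4599, 0.1744, 0.0926]
orientation: [-179.9, -0.1, -19.5]
force: [-1.4, 0.6, -0.5]
opening: 0.0002
gripper_force: 0.5
```

```bash
python3 -c "
from h import *
go([-.0345,0,.088])"
```

```text
now fix [-0.042   0.0015  0.0926] F [-1.4  0.6 -0.5] t 2.9333 J6 26.8 yaw [-1.799e+02 -1.000e-01 -1.950e+01]
shares [0.0094 0.0019 0.0058] turn -0.0006
```

>>> send_rows:
  deltas:
    - [[0.003, 0, 0], 0]
    - [[0.006, 0, 0], 0]
    - [[0.009, 0, 0], 0]
    - [[0.012, 0, 0], 0]
    - [[0.012, 0, 0], 0]

```text
clock: 3.35
tool_pos: [0.4661, 0.1711, 0.092]
orientation: [-180.0, 0.1, -19.5]
force: [-14.8, 8.5, 12.6]
opening: 0.0004
gripper_force: 8.6
```

```bash
python3 -c "
from h import *
go([-.0345,0,.088])"
```

```text
now fix [-0.0351  0.0005  0.092 ] F [-14.8   8.5  12.6] t 3.35 J6 27.8 yaw [-1.80e+02  1.00e-01 -1.95e+01]
shares [0.0008 0.0006 0.005 ] turn -0.0014
```

>>> send_rows:
  deltas:
    - [[0.002, 0, 0], 0]
    - [[0.003, 0, 0], 0]
    - [[0.003, 0, 0], 0]
    - [[0.003, 0, 0], 0]
    - [[0.003, 0, 0], 0]

```text
clock: 3.77
tool_pos: [0.4664, 0.171, 0.0921]
orientation: [-180.0, 0.2, -19.5]
force: [-30.5, 17.7, 21.2]
opening: 0.0004
gripper_force: 16.8
```

```bash
python3 -c "
from h import *
go([-.1,0,.19])"
```

```text
now fix [-0.0349  0.0005  0.0921] F [-30.5  17.7  21.2] t 3.7667 J6 28.1 yaw [-180.     0.2  -19.5]
shares [-0.0819  0.0007 -0.1221] turn -0.0012
```

>>> send_rows:
  deltas:
    - [[-0.03, 0, 0], 0]
    - [[-0.06, 0, 0], 0]
    - [[-0.09, 0, -0.04], 0]
    - [[-0.09, 0, -0.09], 0]
    - [[-0.09, 0, -0.14], 0]

```text
clock: 4.18
tool_pos: [0.4003, 0.1935, 0.2046]
orientation: [179.9, 0.0, -19.4]
force: [0.8, 2.1, 0.0]
opening: 0.0003
gripper_force: 0.0
```

>>> send_rows:
  deltas:
    - [[0, 0, -0.05], 0]
    - [[0, 0, -0.1], 0]
    - [[0, 0, -0.105], 0]
    - [[0, 0, -0.105], 0]
    - [[0, 0, -0.105], 0]

```text
clock: 4.6
tool_pos: [0.4016, 0.1937, 0.2878]
orientation: [-179.9, -0.0, -19.5]
force: [-0.7, -0.3, -0.1]
opening: 0.0005
gripper_force: 0.0
```

```bash
python3 - <<'E'
from h import *
from plant import ctrl
import pickle
P={}
for n in('wrist','side'):P[n]=ctrl.snapshot(n)
pickle.dump(P,open('p2.pkl','wb'))
w=cv2.resize(P['wrist']['color'][:210,100:440],None,fx=2.3,fy=1.4)  # top part
sd=cv2.resize(P['side']['color'][150:270,180:330],(782,300))
cv2.imwrite('pics/c2.png',np.vstack([cv2.resize(w,(782,294)),sd])[:,:,::-1])
go([.03,.2,.292],90)
E
```

```text
now fix [-1.036e-01 -1.000e-04  2.864e-01] F [ 0.1  0.1 -0.1] t 4.7 J6 19.3 yaw [179.9   0.  -19.5]
shares [ 0.1665 -0.2504 -0.0076] turn -1.0011
```

View pics/c2.png

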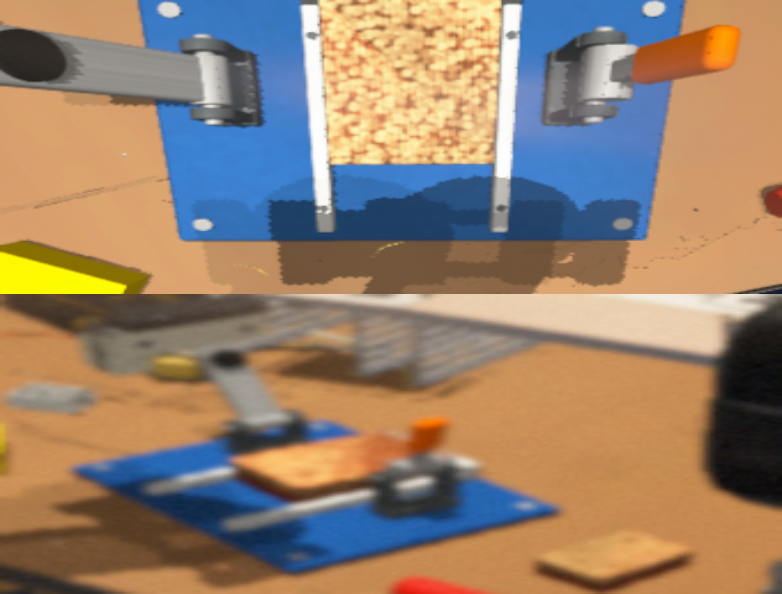

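The block has shifted to the stop in the wrist view, and the force rose to about 40 N against it. Next, go behind the strap with the tool turned 90°.

>>> send_rows:
  deltas:
    - [[0.1665, -0.257, -0.01], -0.075]
    - [[0.1665, -0.257, -0.01], -0.15]
    - [[0.1665, -0.257, -0.01], -0.225]
    - [[0.1665, -0.257, -0.01], -0.3]
    - [[0.1665, -0.257, -0.01], -0.375]

```text
clock: 5.12
tool_pos: [0.5683, 0.3215, 0.292]
orientation: [179.9, 0.2, 14.6]
force: [0.3, 0.7, 0.4]
opening: 0.0005
gripper_force: 0.0
```

```bash
python3 -c "
from h import *
go([.03,.205,.292],90)"
```

```text
now fix [0.0112 0.1763 0.292 ] F [0.3 0.7 0.4] t 5.1167 J6 58.0 yaw [179.9   0.2  14.6]
shares [ 0.0396 -0.0166 -0.0001] turn -0.6223
```

>>> send_rows:
  deltas:
    - [[0.0396, -0.0166, 0], -0.075]
    - [[0.0396, -0.0166, 0], -0.15]
    - [[0.0396, -0.0166, 0], -0.225]
    - [[0.0396, -0.0166, 0], -0.3]
    - [[0.0396, -0.0166, 0], -0.375]

```text
clock: 5.53
tool_pos: [0.5944, 0.3412, 0.2912]
orientation: [-180.0, 0.3, 48.3]
force: [-0.5, -0.0, -0.3]
opening: 0.0006
gripper_force: 0.0
```

>>> send_rows:
  deltas:
    - [[0, 0, 0], -0.08]
    - [[0, 0, 0], -0.16]
    - [[0, 0, 0], -0.24]
    - [[0, 0, 0], -0.245]
    - [[0, 0, 0], -0.245]

```text
clock: 5.95
tool_pos: [0.5942, 0.3412, 0.2924]
orientation: [-179.9, 0.1, 69.9]
force: [-0.5, 0.1, -0.5]
opening: 0.0003
gripper_force: 0.0
```

```bash
python3 - <<'E'
from h import *
from plant import ctrl
go([.03,.205,.218],90)
p=np.load('fix.npy');S=ctrl.snapshot('scene');D=ctrl.snapshot('side')
for s in(S,D):
  for t in('strap','lever'):
    for d in ctrl.cut_out(s,t)[:2]:
        if d['conf']>.4:
            ys,xs=np.nonzero(d['pixels']);i=ys.argmin();print(t,d['conf'],d['xy'],xs[i],ys[i],len(ys))
cv2.imwrite('pics/c3.png',np.hstack([cv2.resize(S['color'],(400,300)),cv2.resize(D['color'][100:280,160:400],(400,300))])[:,:,::-1])
for a in(-20,-26,-32):
  r=np.radians(a);X=fx(p,[.03,.085-.151*np.sin(r),.055+.151*np.cos(r)]);print(a,proj(S,X),proj(D,X))
E
```

```text
now fix [0.0291 0.2035 0.2924] F [-0.5  0.1 -0.5] t 5.95 J6 113.7 yaw [-1.799e+02  1.000e-01  6.990e+01]
shares [0.0021 0.0012 0.093 ] turn -0.008
strap 0.73 [0.3991, 0.4245] 217 156 417
lever 0.63 [0.4843, 0.6576] 259 264 337
lever 0.59 [0.4677, 0.5069] 262 200 164
-20 [[167.59519694 197.24871818]] [[219.8845972  155.64399095]]
-26 [[162.91248623 198.70045456]] [[217.61824463 155.69475679]]
-32 [[158.62852072 200.49456974]] [[215.54810547 156.24651702]]
```

View pics/c3.png

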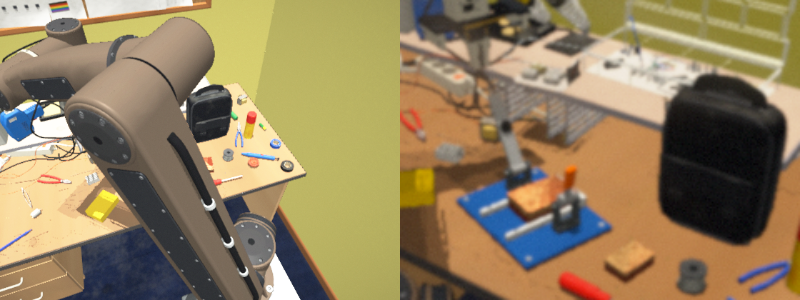

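The strap is at about -26°, as fitted. Go down behind it.

>>> send_rows:
  deltas:
    - [[0, 0.001, 0.045], 0]
    - [[0, 0.001, 0.088], 0]
    - [[0, 0.001, 0.088], 0]
    - [[-0.02, 0.001, 0.088], 0]
    - [[-0.04, 0.001, 0.088], 0]

```text
clock: 6.67
tool_pos: [0.5846, 0.3114, 0.2242]
orientation: [180.0, 0.0, 70.1]
force: [1.8, 2.2, 3.2]
opening: 0.0005
gripper_force: 1.3
```

>>> send_rows:
  deltas:
    - [[-0.018, 0, 0], 0]
    - [[-0.036, 0, 0], 0]
    - [[-0.054, 0, 0], 0]
    - [[-0.072, 0, 0], 0]
    - [[-0.09, 0, 0], 0]

```text
clock: 7.08
tool_pos: [0.5594, 0.2423, 0.2244]
orientation: [180.0, -0.0, 70.0]
force: [0.3, 0.8, 1.3]
opening: 0.0004
gripper_force: 0.7
```

```bash
python3 -c "
from h import *
for q in[[.03,.0633,.2214],[.03,.0308,.2046],[.03,.0061,.1778],[.03,-.0056,.153],[.03,-.0105,.126]]:go(q,90)"
```

```text
now fix [0.0291 0.0987 0.2244] F [0.3 0.8 1.3] t 7.0833 J6 118.3 yaw [180.  -0.  70.]
shares [-0.0442  0.0015  0.0037] turn -0.006
now fix [0.0291 0.0987 0.2244] F [0.3 0.8 1.3] t 7.0833 J6 118.3 yaw [180.  -0.  70.]
shares [-0.0848  0.0019  0.0247] turn -0.006
now fix [0.0291 0.0987 0.2244] F [0.3 0.8 1.3] t 7.0833 J6 118.3 yaw [180.  -0.  70.]
shares [-0.1157  0.0022  0.0582] turn -0.006
now fix [0.0291 0.0987 0.2244] F [0.3 0.8 1.3] t 7.0833 J6 118.3 yaw [180.  -0.  70.]
shares [-0.1304  0.0023  0.0892] turn -0.006
now fix [0.0291 0.0987 0.2244] F [0.3 0.8 1.3] t 7.0833 J6 118.3 yaw [180.  -0.  70.]
shares [-0.1365  0.0023  0.1229] turn -0.006
```

>>> send_rows:
  deltas:
    - [[-0.022, 0.001, 0.001], 0]
    - [[-0.044, 0.001, 0.004], 0]
    - [[-0.065, 0.0015, 0.013], 0]
    - [[-0.085, 0.002, 0.025], 0]
    - [[-0.101, 0.002, 0.041], 0]

```text
clock: 7.5
tool_pos: [0.5331, 0.1653, 0.1916]
orientation: [180.0, -0.1, 70.0]
force: [1.0, -0.3, 0.2]
opening: 0.0003
gripper_force: 0.5
```

```bash
python3 -c "
from h import *
for q in[[.03,.0061,.1778],[.03,-.0056,.153],[.03,-.0105,.126]]:go(q,90)"
```

```text
now fix [0.03   0.0173 0.1916] F [ 1.  -0.3  0.2] t 7.5 J6 122.7 yaw [ 1.8e+02 -1.0e-01  7.0e+01]
shares [-0.0141  0.0001  0.0173] turn -0.0062
now fix [0.03   0.0173 0.1916] F [ 1.  -0.3  0.2] t 7.5 J6 122.7 yaw [ 1.8e+02 -1.0e-01  7.0e+01]
shares [-0.0287  0.0003  0.0483] turn -0.0062
now fix [0.03   0.0173 0.1916] F [ 1.  -0.3  0.2] t 7.5 J6 122.7 yaw [ 1.8e+02 -1.0e-01  7.0e+01]
shares [-0.0349  0.0003  0.082 ] turn -0.0062
```

>>> send_rows:
  deltas:
    - [[-0.014, 0, 0.017], 0]
    - [[-0.023, 0, 0.033], 0]
    - [[-0.029, 0, 0.048], 0]
    - [[-0.033, 0, 0.065], 0]
    - [[-0.035, 0, 0.082], 0]

```text
clock: 7.92
tool_pos: [0.5235, 0.1392, 0.1252]
orientation: [-180.0, 0.0, 70.0]
force: [-9.7, 5.3, 49.0]
opening: 0.0005
gripper_force: 33.9
```

>>> send_rows:
  deltas:
    - [[0, 0, 0.002], 0]
    - [[0, 0, 0.005], 0]
    - [[0, 0, 0.007], 0]
    - [[0, 0, 0.007], 0]
    - [[0, 0, 0.007], 0]

```text
clock: 8.33
tool_pos: [0.5236, 0.1394, 0.1252]
orientation: [179.9, 0.0, 70.1]
force: [-21.2, -2.7, 55.3]
opening: 0.0006
gripper_force: 27.7
```

```bash
python3 -c "
from h import *
go([.03,-.0105,.2],90)"
```

```text
now fix [ 0.0296 -0.0103  0.1252] F [-21.2  -2.7  55.3] t 8.3333 J6 124.3 yaw [179.9   0.   70.1]
shares [-0.0002  0.0007 -0.0935] turn -0.0049
```

>>> send_rows:
  deltas:
    - [[0, 0, -0.05], 0]
    - [[0, 0, -0.1], 0]
    - [[0, 0, -0.15], 0]
    - [[-0.05, 0, -0.155], 0]
    - [[-0.1, 0, -0.155], 0]

```text
clock: 8.75
tool_pos: [0.4974, 0.0654, 0.2468]
orientation: [179.8, -0.2, 70.2]
force: [-0.3, -1.4, -0.8]
opening: 0.0005
gripper_force: 0.0
```

>>> send_rows:
  deltas:
    - [[-0.05, 0, 0], 0]
    - [[-0.06, 0, 0], 0]
    - [[-0.06, 0, 0], 0]
    - [[-0.06, 0, 0], 0]
    - [[-0.06, 0, 0], 0]

```text
clock: 9.17
tool_pos: [0.4804, 0.0203, 0.2439]
orientation: [180.0, 0.0, 70.0]
force: [0.5, -0.3, 1.2]
opening: 0.0004
gripper_force: 0.0
```

```bash
python3 - <<'E'
from h import *
from plant import ctrl
go([.03,-.135,.178],90)
D=ctrl.snapshot('side');W=ctrl.snapshot('wrist')
cv2.imwrite('pics/c4.png',np.hstack([cv2.resize(W['color'],(400,300)),cv2.resize(D['color'][100:280,160:400],(400,300))])[:,:,::-1])
E
```

```text
now fix [ 0.0285 -0.137   0.2439] F [ 0.5 -0.3  1.2] t 9.1667 J6 134.1 yaw [180.   0.  70.]
shares [0.0026 0.0019 0.0823] turn -0.0062
```

View pics/c4.png

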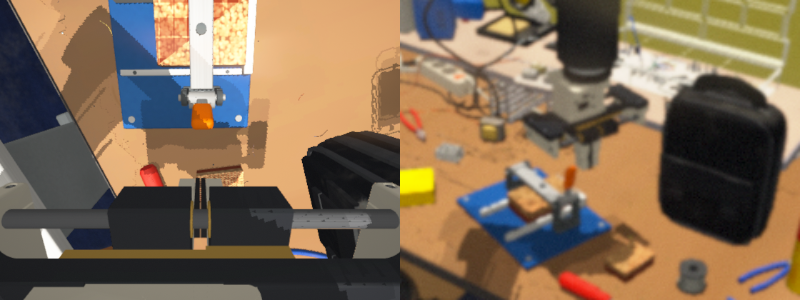

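The strap lies flat across the block, with the lever at about (202,118) in the left half. The backpack stands near the gripper's +x side, so I'll check that clearance.

```bash
python3 - <<'E'
from h import *;import pickle
s=pickle.load(open('p0.pkl','rb'))['side'];p=np.load('fix.npy')
c,n=np.cos(p[2]),np.sin(p[2])
for uv in[(318,212),(345,232),(378,244)]:
    X=unproj(s,uv,0);d=X-[p[0],p[1],0];print(uv,X.round(3),(c*d[0]+n*d[1]).round(3),(-n*d[0]+c*d[1]).round(3))
E
```

```text
(318, 212) [ 0.729 -0.002  0.   ] 0.27 -0.076
(345, 232) [ 0.678 -0.126  0.   ] 0.264 -0.209
(378, 244) [ 0.68  -0.236  0.   ] 0.301 -0.312
```

>>> send_rows:
  deltas:
    - [[0, 0.002, 0.035], 0]
    - [[0, 0.002, 0.067], 0]
    - [[0.02, 0.002, 0.067], 0]
    - [[0.04, 0.002, 0.067], 0]
    - [[0.058, 0.002, 0.067], 0]

```text
clock: 9.68
tool_pos: [0.4983, 0.0649, 0.1904]
orientation: [-180.0, 0.1, 70.1]
force: [-1.7, -1.5, 2.0]
opening: 0.0003
gripper_force: 1.6
```

```bash
python3 -c "
from h import *
for q in[[.03,-.0699,.192],[.03,-.0514,.184],[.03,-.037,.1698],[.03,-.0299,.1563],[.03,-.0265,.1415]]:go(q,90)"
```

```text
now fix [ 0.0306 -0.089   0.1904] F [-1.7 -1.5  2. ] t 9.6833 J6 130.2 yaw [-1.80e+02  1.00e-01  7.01e+01]
shares [ 0.0239 -0.0009 -0.0021] turn -0.0054
now fix [ 0.0306 -0.089   0.1904] F [-1.7 -1.5  2. ] t 9.6833 J6 130.2 yaw [-1.80e+02  1.00e-01  7.01e+01]
shares [ 0.047  -0.0011  0.0079] turn -0.0054
now fix [ 0.0306 -0.089   0.1904] F [-1.7 -1.5  2. ] t 9.6833 J6 130.2 yaw [-1.80e+02  1.00e-01  7.01e+01]
shares [ 0.065  -0.0012  0.0256] turn -0.0054
now fix [ 0.0306 -0.089   0.1904] F [-1.7 -1.5  2. ] t 9.6833 J6 130.2 yaw [-1.80e+02  1.00e-01  7.01e+01]
shares [ 0.0739 -0.0013  0.0425] turn -0.0054
now fix [ 0.0306 -0.089   0.1904] F [-1.7 -1.5  2. ] t 9.6833 J6 130.2 yaw [-1.80e+02  1.00e-01  7.01e+01]
shares [ 0.0782 -0.0013  0.061 ] turn -0.0054
```

>>> send_rows:
  deltas:
    - [[0.013, -0.001, -0.001], 0]
    - [[0.025, -0.001, -0.001], 0]
    - [[0.037, -0.001, 0.003], 0]
    - [[0.048, -0.001, 0.009], 0]
    - [[0.057, -0.001, 0.017], 0]

```text
clock: 10.1
tool_pos: [0.5134, 0.108, 0.1771]
orientation: [179.9, -0.1, 70.1]
force: [-0.7, -0.3, 3.9]
opening: 0.0005
gripper_force: 1.8
```

>>> send_rows:
  deltas:
    - [[0.008, 0, 0.009], 0]
    - [[0.014, 0, 0.018], 0]
    - [[0.017, 0, 0.026], 0]
    - [[0.02, 0, 0.035], 0]
    - [[0.021, 0, 0.044], 0]

```text
clock: 10.52
tool_pos: [0.519, 0.123, 0.1409]
orientation: [179.9, -0.1, 70.1]
force: [-1.0, 3.4, 17.9]
opening: 0.0004
gripper_force: 11.4
```

```bash
python3 -c "
from h import *
go([.03,-.0265,.1415],90)"
```

```text
now fix [ 0.0308 -0.0273  0.1409] F [-1.   3.4 17.9] t 10.5167 J6 125.6 yaw [ 1.799e+02 -1.000e-01  7.010e+01]
shares [ 0.001  -0.001  -0.0008] turn -0.0058
```

Press about 4 mm further, then lift clear.

>>> send_rows:
  deltas:
    - [[0, 0, 0.002], 0]
    - [[0, 0, 0.004], 0]
    - [[0, 0, 0.005], 0]
    - [[0, 0, 0.005], 0]
    - [[0, 0, 0.005], 0]

```text
clock: 10.93
tool_pos: [0.5192, 0.1229, 0.1405]
orientation: [179.8, -0.1, 70.1]
force: [-11.5, 3.5, 36.1]
opening: -0.0
gripper_force: 17.8
```

>>> send_rows:
  deltas:
    - [[0, 0, -0.05], 0]
    - [[0, 0, -0.1], 0]
    - [[0, 0, -0.15], 0]
    - [[-0.04, 0, -0.17], 0]
    - [[-0.08, 0, -0.17], 0]

```text
clock: 11.35
tool_pos: [0.4978, 0.0625, 0.2769]
orientation: [179.7, -0.2, 70.2]
force: [-0.4, -0.3, -0.7]
opening: 0.0003
gripper_force: 0.0
```

>>> send_rows:
  deltas:
    - [[-0.05, 0, 0], 0]
    - [[-0.1, 0, 0], 0]
    - [[-0.1, 0, 0], 0]
    - [[-0.1, 0, 0], 0]
    - [[-0.1, 0, 0], 0]

```text
clock: 11.77
tool_pos: [0.4689, -0.0135, 0.2728]
orientation: [-180.0, 0.0, 70.0]
force: [0.9, 0.7, 0.0]
opening: 0.0005
gripper_force: 0.0
```

```bash
python3 - <<'E'
from h import *
from plant import ctrl
go([.03,-.135,.178],90)
D=ctrl.snapshot('side');W=ctrl.snapshot('wrist')
cv2.imwrite('pics/c5.png',np.hstack([cv2.resize(W['color'],(400,300)),cv2.resize(D['color'][170:275,190:330],(400,300))])[:,:,::-1])
E
```

```text
now fix [ 0.0288 -0.1727  0.2728] F [0.9 0.7 0. ] t 11.7667 J6 137.5 yaw [-180.    0.   70.]
shares [0.0472 0.001  0.1185] turn -0.0069
```

View pics/c5.png

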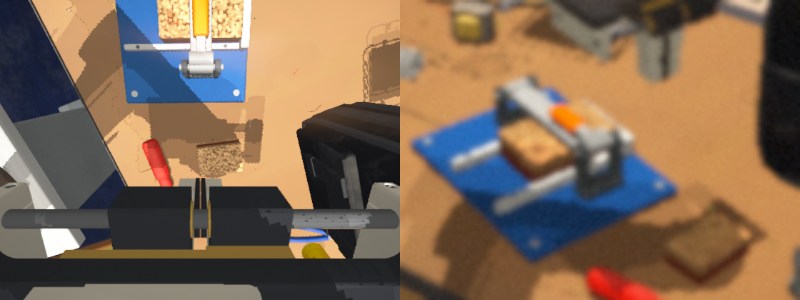

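The lever lies flat along the strap's end (orange at (202,15) in the left half and (568,118) in the right), the strap is level, and the block meets the white stop at about column 243. The robot is clear of everything.

```bash
python3 -c "
from plant import ctrl
print(ctrl.close_job())"
```

```text
the job is handed in; nothing more can be done
None
```

The job is handed in, finished at about 12 s of the 51 s allowed: the offcut is against the end stop, the strap lies flat across it, and the cam lever is all the way down on the strap's end. The final pictures and contact forces agree with this, but the hand-in returned no verdict.

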